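# Hold the amber filter in the photometer's slot

### The arm

A 7-joint arm with a two-finger parallel gripper is mounted at the origin on the work surface. World frame = base frame: x ahead of the robot, y to its left, z up, the work surface at z = 0. Lengths are in m, angles in rad, forces in N, time in s.
With the tool pointing down it reaches from about 0.425 to 0.95 m from the base axis. Payload 4.7 kg.
Tool frame: the origin (TCP) lies on the front face of the gripper's body, between the roots of the fingers; the fingertips stand 73 mm ahead of it and the grasp point (between the pads) lies 54 mm ahead of it (manip.grip_point_offset is the distance from the TCP to the grasp point, in m); y points along the fingers, z is the direction in which the jaws open and shut, and the axes are right-handed (so a half turn about y gives the same grasp; the last joint's range is limited). The gripper opens to 85 mm and grips with 20 to 120 N. Pads are 22 mm wide; open, the fingers measure 114 mm over their backs; the gripper's body (76 mm by 85 mm) begins 54 mm behind the grasp point. The pads swing forward as they close: fully open they stand 13 mm farther back than shut.
Start: joints at [1.207, 0.469, -0.049, 1.532, 0.024, 1.141, -0.082], TCP at [0.222, -0.638, 0.304] pointing down, gripper open.
Joint ranges: [-2.59, 2.59], [-0.33, 1.99], [-1.39, 1.29], [0.1, 2.45], [-1.04, 4.18], [0.21, 1.99], [-2.66, 2.66]. Speed limits (rad/s): [2.57, 2.57, 3.14, 3.14, 3.14, 3.14, 3.14].

### API

Orientations are given as a rotation vector (axis times angle).
In Python, from plant import manip, get_image, get_calibration, order gives the robot as it stands.
- The arm moves only by the tool send_rows, never from a script. Its argument "moves" is one flat list of numbers, 6 for each row, row after row: the shift along the tool's x, y, z in m, then the turn, a rotation vector about the tool's x, y, z in degrees. In form: [x, y, z, ax, ay, az, x, y, z, ax, ay, az, ...]. A call has 1 to 10 rows; each row shifts and turns the commanded pose from where the row before left it, along the tool's axes as they then stand; what a row does not reach is not made up. A row lasts 1/10 s, in which the tool goes at most 50 mm and 8.59 degrees, less where a joint would pass 70% of its speed; a pose out of reach is approached as far as the arm can. A call with a gripper value outside its range is refused whole. "fingers" is the opening, from -1 (shut) to 1 (fully open), set as the call begins (left out, the last holds). The fingers move at their own pace and stop on an object; the grip force is fixed at half the most. Time passes only in rows, so rows that do not move let the fingers close. It gives the time, the measured TCP pose, the force and the opening at its end, in the units of the state.
- manip.read_state(): the state, without advancing time (a new reading comes with each control period).
- get_image(name): name is "side" or "top"; returns the picture (384x512x3 uint8, red, green, blue); there is no depth.
- get_calibration(name): a dict with "mtx" (3x3 intrinsics, pixels), "D" ([k1, k2, p1, p2, k3] as OpenCV has them; the pictures are not rectified), "xyz" and "orientation" of the camera in the world. Camera axes: x right, y down, z forward; pixel columns grow to the right and rows downward; lengths in m; the calibration is good to about 2 mm. A picture is of the moment at which its call begins. get_calibration takes no time and is no camera call.
- order.hand_in(): hands the job in, once; it reports no verdict.
The state is a dict: "time_s": time; "joints": joint angles; "joint_vel": joint speeds; "effort": joint torques, N m; "position": TCP position; "eef_rot": TCP orientation; "ft_force": force on the tool from outside, world axes, zero at the start; "wrist_torque": the same for the moment, N m; "grip_width": finger opening in m.
Only numpy, scipy, OpenCV 4.12 (cv2) and the standard library are available. Lean on these libraries where they do the work, as an engineer would, in place of code of your own. Each camera call takes 0.05 s, during which the arm holds its last target. There are 200 camera calls.

### The job

Slide the photometer's shutter fully open, then take the amber (orange-headed) filter paddle out of the rack and lower it upright through the slot until the white band on its blade is level with the photometer's deck, centred on it. Finish while still holding the paddle there in the gripper, hanging still and not pressing against the photometer; leave the other two paddles in the rack and the glassware where it stands.

Things in the scene. Friction and masses are not known exactly. Their poses are not given: they have to be found in the camera images.
- photometer: White bench photometer, a hollow box 180 (x) by 200 (y) by 110 mm high with a blue skirt, fixed to the bench, standing at any yaw up to about 0.3 rad. Origin: centre of its underside. Its flat top (the deck) is 110 mm above the bench. It has a display on the deck towards its -x side, a slot and a sliding shutter along its middle.
- slot_mouth (a point): Centre of the slot's mouth, at deck height (35 mm from the deck's centre towards the photometer's -y). The slot is 10 mm wide along the photometer's x and 44 mm long along its y, with a dark rim; it goes straight down through the 15 mm deck into an empty chamber 95 mm deep. Axes as the photometer: x across the slot, y along it, z up. Hidden by the shutter at the start.
- shutter (a joint): Blue shutter plate (40 by 77 mm, 3 mm thick, on the deck between two low rails) over the slot: 0 = shut, 0.055 m = fully open against its stop. It slides towards the photometer's +y, stays where it is left, and needs about 2 N. It starts 0 to 12 mm open. The rails are 4.5 mm high.
- shutter_knob (a point): Middle of the shutter's blue knob, an upright bar 30 mm (photometer's x) by 16 mm (its y) standing from 3 to 43 mm above the deck; this point is 25 mm above the deck. Axes as the photometer. It can be gripped from above or pushed towards +y. When shut it is 35 mm from the slot's centre towards +y, when open 90 mm.
- rack: White rack block 80 (x) by 220 (y) by 50 mm high, fixed to the bench, at any yaw up to about 0.3 rad. Origin: centre of its underside. Three slots in a row along its y, 75 mm apart, each 45 mm deep and 1.5 mm larger on every side than the blade, hold the three paddles upright.
- amber_center (a point): Amber filter paddle, 120 mm tall, about 90 g, upright in any one of the rack's slots. This point is 60 mm above its foot; z up, x across the blade, y along its width. Black blade 6 (x) by 40 mm (y) up to 90 mm (lowest 12 mm: 4 by 34), then an orange head 16 (x) by 30 mm (y), 90 to 120 mm up: head middle 45 mm above this point. Half a turn makes no difference.
- amber_band (a point): Middle of the 14 mm high white band round the amber paddle's blade: 65 mm above its foot, 5 mm above its centre point, 40 mm below the middle of its head. Axes as the paddle. The head cannot pass the photometer's slot; the blade is 2 mm smaller than the slot on every side.
- blue_center (a point): Same shape and size as the amber paddle but with a blue head; this point is half-way up (60 mm above its foot). To be left in the rack.
- green_center (a point): Same shape and size as the amber paddle but with a green head; this point is half-way up (60 mm above its foot). To be left in the rack.
- vial: Small amber glass vial with a white lid, 28 mm across, 55 mm high; origin at the centre of its underside. Leave alone.
- beaker: Clear glass beaker, 60 mm across, 75 mm high; origin at the centre of its underside. Leave alone.
- flask: Amber conical flask, 66 mm across, 98 mm high; origin at the centre of its underside. Leave alone.
- reagent_bottle: Clear bottle with a blue cap, 64 mm across, 150 mm high; origin at the centre of its underside. Leave alone.
- green_bottle: Green glass bottle with a black cap, 68 mm across, 170 mm high; origin at the centre of its underside. Leave alone.

How it is judged:
By the outcome, as a careful person would: the job done as asked, in the order asked, and still so for the second after the job is handed in, while the arm keeps its last pose, push and grip.
It also fails if it takes over 51 s, if anything falls off the work surface, if the arm or the gripper's body presses on something with over 40 N, if the wrist force passes 120 N, or if a joint passes its speed limit or range.

## Working session

There is one attempt and no reset: what is moved stays moved. The work goes in short steps, Python scripts to look and compute and a tool call to move; the robot and the scene stay as the last step left them, time stands still between calls to the robot, and variables do not carry over. Pictures are saved under pics/ and viewed, about 8 in all and at most 12, crops included, and the job is handed in when it is done.

Besides the shell and the picture viewer there is one more tool, called by a JSON object that holds its "name" and its "arguments". send_rows: Moves the arm, as the interface text tells. Its arguments: {"type":"object","properties":{"moves":{"type":"array"},"fingers":{"type":"number"}},"required":["moves"]}

```bash
mkdir -p pics; ls
cat > h.py <<'E'
import numpy as np, cv2
from scipy.spatial.transform import Rotation as R
from plant import manip, get_image, get_calibration, order
def rot(c):
    o=np.array(c["orientation"],float)
    return o if o.shape==(3,3) else R.from_rotvec(o).as_matrix()
def ray(name,px):
    c=get_calibration(name); p=cv2.undistortPoints(np.array(px,float).reshape(-1,1,2),np.array(c["mtx"]),np.array(c["D"]))[:,0]
    d=np.c_[p,np.ones(len(p))]@rot(c).T
    return np.array(c["xyz"]),d
def onz(name,px,z):
    o,d=ray(name,px); return o+d*((z-o[2])/d[:,2])[:,None]
def proj(name,P):
    c=get_calibration(name); M=rot(c); t=-M.T@np.array(c["xyz"])
    return cv2.projectPoints(np.array(P,float).reshape(-1,1,3),cv2.Rodrigues(M.T)[0],t,np.array(c["mtx"]),np.array(c["D"]))[0][:,0]
def save(n,im,crop=None,s=1):
    if crop: x0,y0,x1,y1=crop; im=im[y0:y1,x0:x1]
    cv2.imwrite(f"pics/{n}.png",cv2.resize(im[...,::-1],None,fx=s,fy=s,interpolation=cv2.INTER_CUBIC))
E
python3 - <<'E'
from h import *
np.set_printoptions(precision=4,suppress=True)
for n in("top","side"):
    print(n,get_calibration(n)); im=get_image(n); np.save(f"pics/{n}0.npy",im); save(n+"0",im,s=1.5)
print(manip.read_state(),manip.grip_point_offset)
E
```

```text
pics
top {'mtx': array([[363.3879,   0.    , 253.658 ],
       [  0.    , 363.3879, 187.604 ],
       [  0.    ,   0.    ,   1.    ]]), 'D': array([-0.0353,  0.    ,  0.    ,  0.    ,  0.    ]), 'xyz': array([0.5669, 0.0216, 1.0202]), 'orientation': array([-2.1742,  2.2304, -0.0347])}
side {'mtx': array([[487.8782,   0.    , 250.6466],
       [  0.    , 487.8782, 190.0277],
       [  0.    ,   0.    ,   1.    ]]), 'D': array([-0.0889,  0.    ,  0.    ,  0.    ,  0.    ]), 'xyz': array([ 0.3417, -0.6256,  0.8298]), 'orientation': array([-2.3357,  0.4972, -0.1978])}
{'time_s': 0.1, 'joints': array([ 1.2071,  0.4693, -0.0486,  1.5336,  0.0241,  1.141 , -0.0823]), 'joint_vel': array([ 0.0003, -0.0022,  0.002 , -0.0018, -0.0013,  0.0014,  0.    ]), 'effort': array([  0.0004, -51.1513,  -0.0472, -23.8389,   0.0107,   0.0044,
        -0.    ]), 'position': array([ 0.2217, -0.6371,  0.303 ]), 'eef_rot': array([-0.3451,  2.0418, -2.0383]), 'ft_force': array([-0.6402,  0.2756,  0.3688]), 'wrist_torque': array([ 0.0323,  0.0278, -0.0463]), 'grip_width': 0.08542469310170756} 0.0539
```

View pics/top0.png

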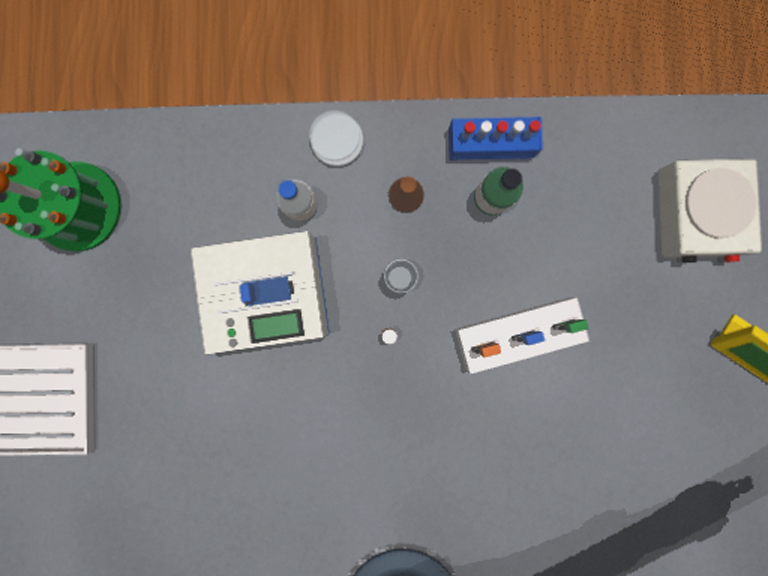

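View pics/side0.png

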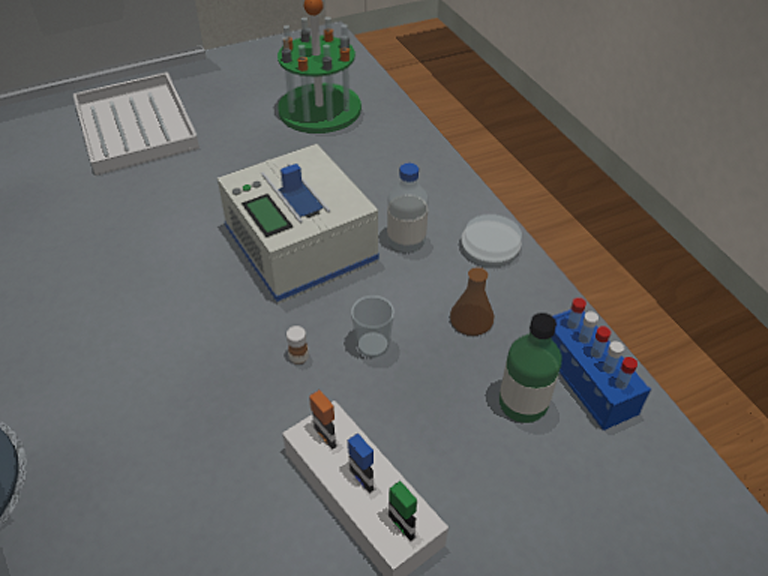

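The top view shows the photometer (about 258,293 in the 1.5x picture), with its knob at the left (+y) end and the slot towards the right. The amber paddle is the left one in the rack, at (488,350). The side view agrees: amber is at (322,408) and the knob at (291,178).

```bash
cat > m.py <<'E'
from h import *
np.set_printoptions(precision=4,suppress=True)
T=np.load("pics/top0.npy"); S=np.load("pics/side0.npy")
def comps(m,amin):
    n,l,s,c=cv2.connectedComponentsWithStats(m.astype(np.uint8)); return [(i,s[i],c[i],l==i) for i in range(1,n) if s[i,4]>=amin]
g=T.min(2)
for x0,y0,x1,y1,z,nm in((120,145,225,245,.11,"deck"),(295,190,400,255,.05,"rack")):
    sub=np.zeros(g.shape,bool); sub[y0:y1,x0:x1]=True
    for th in(150,180,200):
        cs=comps((g>th)&sub,300)
        if not cs: print(nm,th,"none"); continue
        m=max(cs,key=lambda c:c[1][4])[3]
        pts=np.argwhere(m)[:,::-1].astype(float)
        P=onz("top",pts,z)[:,:2].astype(np.float32)
        r=cv2.minAreaRect(P*1000); b=cv2.boxPoints(r)
        print(nm,th,r,"\n",b)
def col(im,nm):
    h=cv2.cvtColor(im,cv2.COLOR_RGB2HSV); H,s,v=[h[...,i].astype(int) for i in range(3)]
    for c,lo,hi in(("orange",4,14),("blue",105,122),("green",50,75)):
        for i,st,ce,m in comps((H>=lo)&(H<=hi)&(s>140)&(v>70),25): print(nm,c,st,ce)
col(T,"top");col(S,"side")
E
python3 m.py
```

```text
deck 150 ((586.1512451171875, 233.38502502441406), (180.18014526367188, 201.69020080566406), 6.799835205078125) 
 [[484.7547 322.854 ]
 [508.6351 122.5825]
 [687.5478 143.9161]
 [663.6674 344.1875]]
deck 180 ((586.0396118164062, 233.23944091796875), (179.512939453125, 198.0461883544922), 6.932770729064941) 
 [[484.9868 320.7045]
 [508.892  124.1063]
 [687.0924 145.7744]
 [663.1873 342.3726]]
deck 200 ((586.16162109375, 233.154052734375), (178.73199462890625, 197.13088989257812), 6.903591156005859) 
 [[485.5961 320.2632]
 [509.291  124.5615]
 [686.7272 146.0449]
 [663.0322 341.7466]]
rack 150 ((498.3330383300781, -227.78509521484375), (81.6973648071289, 222.65939331054688), 13.636078834533691) 
 [[ 432.3893 -129.2237]
 [ 484.8822 -345.607 ]
 [ 564.2767 -326.3465]
 [ 511.7839 -109.9632]]
rack 180 ((498.16070556640625, -227.619873046875), (80.1529541015625, 219.97207641601562), 13.858199119567871) 
 [[ 432.907  -130.4345]
 [ 485.5946 -344.0035]
 [ 563.4144 -324.8053]
 [ 510.7268 -111.2362]]
rack 200 ((498.318115234375, -227.14797973632812), (79.02689361572266, 218.59010314941406), 13.78
[... 1444 characters left out ...]

side orange [337  69  13  11  40] [343.225  73.525]
side orange [  308    75   204   266 12249] [441.1398 209.2603]
side orange [312 179  13   8  72] [318.375  182.6667]
side orange [492 245  20  15 104] [502.0288 251.9327]
side orange [207 260  16  23 200] [214.825 270.875]
side blue [267 109  12  11  85] [272.8471 112.8941]
side blue [188 110  12   6  47] [193.1489 112.4468]
side blue [181 170  71  30 167] [216.6228 185.0659]
side blue [ 368  207   66   79 1945] [397.892  250.2776]
side blue [232 290  17  23 179] [241.0838 299.7486]
side green [186  24  50  26 422] [210.7417  38.6872]
side green [233  61   7  14  48] [236.0833  67.4792]
side green [260 321  17  18 150] [268.3267 329.4067]
```

```bash
cat > m2.py <<'E'
from h import *
np.set_printoptions(precision=4,suppress=True)
def frame(c,yaw): 
    c_,s_=np.cos(yaw),np.sin(yaw); return lambda p: np.array([c[0]+c_*p[0]-s_*p[1], c[1]+s_*p[0]+c_*p[1], p[2]])
ph=frame((.5861,.2333),.120); rk=frame((.4982,-.2275),.240)
if __name__=="__main__":
    st=manip.read_state(); M=R.from_rotvec(st["eef_rot"]).as_matrix(); print("tool axes cols\n",M)
    print("slot",ph((0,-.035,.11)),"knob0",ph((0,0,.135)),"amber head",rk((0,.075,.11)))
    print("pred head", [proj(n,[rk((0,.075,z)) for z in(.11,.125)]).tolist() for n in("top","side")])
    # two-view head, knob
    def tri(a,b):
        o1,d1=ray("top",[a]);o2,d2=ray("side",[b]); d1=d1[0];d2=d2[0]
        t=np.linalg.lstsq(np.c_[d1,-d2],o2-o1,rcond=None)[0]; p,q=o1+t[0]*d1,o2+t[1]*d2; return (p+q)/2,np.linalg.norm(p-q)
    print("tri head",tri((327.09,233.29),(214.8,270.9)),"head top z.125",onz("top",[(327.09,233.29)],.122))
    k=onz("top",[(163.13,194.75)],.15)[0]; print("knob top",k, "local", np.array([[np.cos(.12),np.sin(.12)],[-np.sin(.12),np.cos(.12)]])@(k[:2]-[.5861,.2333]))
    print("knob pred top s=0,12",proj("top",[ph((0,s,.153)) for s in(0,.012)]))
E
python3 m2.py
```

```text
tool axes cols
 [[-0.9445 -0.0006  0.3286]
 [-0.3286  0.0016 -0.9445]
 [ 0.     -1.     -0.0018]]
slot [0.5903 0.1986 0.11  ] knob0 [0.5861 0.2333 0.135 ] amber head [ 0.4804 -0.1546  0.11  ]
pred head [[[326.30337610022036, 232.96961059156416], [327.4996501860146, 233.51918592165254]], [[214.20856236501373, 272.610963911517], [213.72124438930973, 267.7332395543756]]]
tri head (array([ 0.4808, -0.1556,  0.1163]), np.float64(0.0013629994413904424)) head top z.125 [[ 0.4807 -0.1542  0.122 ]]
knob top [0.5854 0.2416 0.15  ] local [0.0003 0.0083]
knob pred top s=0,12 [[166.2668 194.3516]
 [161.3261 195.0768]]
```

{"name": "send_rows", "arguments": {"moves": [-0.0457,0,-0.0033,0,-3.88,0,-0.0457,0,-0.0033,0,-3.88,0,-0.0457,0,-0.0033,0,-3.88,0,-0.0457,0,-0.0033,0,-3.88,0,-0.0457,0,-0.0033,0,-3.88,0,-0.0457,0,-0.0033,0,-3.88,0,-0.0457,0,-0.0033,0,-3.88,0,-0.0457,0,-0.0033,0,-3.88,0], "fingers": 1}}

```text
time_s: 0.9
position: [0.5126, -0.4187, 0.3034]
eef_rot: [-0.799, 1.698, -1.697]
ft_force: [-0.0, -0.3, 0.6]
grip_width: 0.0857
```

{"name": "send_rows", "arguments": {"moves": [-0.0445,0,-0.0033,0,-3.88,0,-0.0445,0,-0.0033,0,-3.88,0,-0.0445,0,-0.0033,0,-3.88,0,-0.0445,0,-0.0033,0,-3.88,0,-0.0445,0,-0.0033,0,-3.88,0,-0.0445,0,-0.0033,0,-3.88,0,-0.0445,0,-0.0033,0,-3.88,0,-0.0445,0,-0.0033,0,-3.88,0,-0.0445,0,-0.0033,0,-3.88,0,-0.0445,0,-0.0033,0,-3.88,0]}}

```text
time_s: 1.9
position: [0.6473, -0.0022, 0.3034]
eef_rot: [-1.203, 1.22, -1.22]
ft_force: [0.5, 0.0, 0.0]
grip_width: 0.0855
```

{"name": "send_rows", "arguments": {"moves": [-0.043,0,-0.0033,0,-1.8,0,-0.043,0,-0.0033,0,-1.8,0,-0.043,0,-0.0033,0,-1.8,0,-0.043,0,-0.0033,0,-1.8,0,-0.03,0,-0.003,0,-0.5,0,0,0,0,0,0,0,0,0,0,0,0,0]}}

```text
time_s: 2.6
position: [0.6224, 0.1975, 0.3034]
eef_rot: [-1.264, 1.121, -1.121]
ft_force: [-0.5, -0.3, -0.2]
grip_width: 0.0856
```

```bash
cat > d.py <<'E'
import sys
from h import *
from m2 import ph
np.set_printoptions(precision=4,suppress=True)
def delta(P,yawdeg):
    st=manip.read_state(); M=R.from_rotvec(st["eef_rot"]).as_matrix(); d=np.array(P)-st["position"]
    Y=np.array([0,0,-1.]); a=np.radians(yawdeg); Z=np.array([np.cos(a),np.sin(a),0]); X=np.cross(Y,Z)
    G=np.c_[X,Y,Z]; print("pos",st["position"],"t",st["time_s"],"f",st["ft_force"],"w",st["grip_width"])
    print("shift now-axes",M.T@d,"shift target-axes",G.T@d,"turn deg",np.degrees(R.from_matrix(M.T@G).as_rotvec()))
if __name__=="__main__": delta([float(v) for v in sys.argv[1:4]],float(sys.argv[4]))
E
python3 d.py .5851 .2416 .195 6.88
```

```text
pos [0.6224 0.1975 0.3034] t 2.6 f [-0.4863 -0.2534 -0.1572] w 0.08561038543232122
shift now-axes [-0.0483  0.1084 -0.0317] shift target-axes [-0.0482  0.1084 -0.0317] turn deg [ 0.0448 -0.062   0.0396]
```

{"name": "send_rows", "arguments": {"moves": [-0.016,0,-0.0105,0,0,0,-0.016,0,-0.0105,0,0,0,-0.0163,0,-0.0107,0,0,0,0,0.03,0,0,0,0,0,0.03,0,0,0,0,0,0.03,0,0,0,0,0,0.018,0,0,0,0,0,0,0,0,0,0]}}

```text
time_s: 3.4
position: [0.5833, 0.2408, 0.1932]
eef_rot: [-1.268, 1.125, -1.121]
ft_force: [-0.1, 0.0, 0.0]
grip_width: 0.0855
```

```bash
python3 - <<'E'
from h import *
save("k1",get_image("side"),(130,70,290,210),4)
E
python3 d.py .5851 .2416 .195 6.88
```

```text
pos [0.5844 0.2415 0.1951] t 3.45 f [-0.1954  0.3763  0.552 ] w 0.08557834826473967
shift now-axes [-0.      0.0001  0.0007] shift target-axes [-0.      0.0001  0.0007] turn deg [ 0.1388 -0.1278  0.0236]
```

View pics/k1.png

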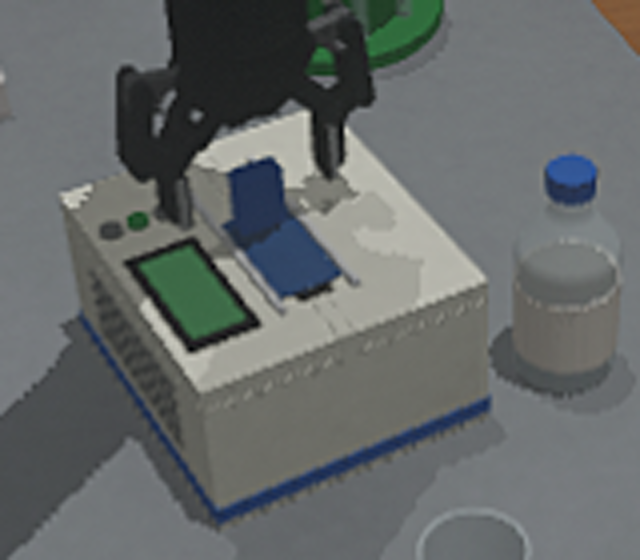

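The fingers straddle the knob (crop 260,190), centred either side of it and clear of the deck. I'll close the gripper next.

{"name": "send_rows", "arguments": {"moves": [0,0,0,0,0,0,0,0,0,0,0,0,0,0,0,0,0,0,0,0,0,0,0,0,0,0,0,0,0,0,0,0,0,0,0,0,0,0,0,0,0,0,0,0,0,0,0,0], "fingers": -1}}

```text
time_s: 4.25
position: [0.5852, 0.2416, 0.1971]
eef_rot: [-1.263, 1.122, -1.122]
ft_force: [-3.7, -0.9, 5.2]
grip_width: 0.0289
```

{"name": "send_rows", "arguments": {"moves": [-0.005,0,0,0,0,0,-0.006,0,0,0,0,0,-0.006,0,0,0,0,0,-0.006,0,0,0,0,0,-0.006,0,0,0,0,0,-0.006,0,0,0,0,0,-0.004,0,0,0,0,0,-0.003,0,0,0,0,0,0,0,0,0,0,0]}}

```text
time_s: 5.15
position: [0.58, 0.2838, 0.1971]
eef_rot: [-1.263, 1.122, -1.122]
ft_force: [-2.9, -1.3, 4.7]
grip_width: 0.029
```

{"name": "send_rows", "arguments": {"moves": [-0.002,0,0,0,0,0,-0.002,0,0,0,0,0,-0.002,0,0,0,0,0,0,0,0,0,0,0]}}

```text
time_s: 5.55
position: [0.5797, 0.2875, 0.1971]
eef_rot: [-1.266, 1.122, -1.125]
ft_force: [-4.5, -4.1, 7.7]
grip_width: 0.0288
```

{"name": "send_rows", "arguments": {"moves": [-0.002,0,0,0,0,0,-0.002,0,0,0,0,0,0,0,0,0,0,0,0,0,0,0,0,0]}}

```text
time_s: 5.95
position: [0.5798, 0.2881, 0.1971]
eef_rot: [-1.27, 1.121, -1.13]
ft_force: [-5.2, -11.9, 11.8]
grip_width: 0.0291
```

Resistance has risen to 12 N with only 0.6 mm of motion, so the shutter is at its stop. I'll relax the push, release and lift.

{"name": "send_rows", "arguments": {"moves": [0.0035,0,0,0,0,0,0,0,0,0,0,0,0,0,0,0,0,0,0,0,0,0,0,0,0,0,0,0,0,0,0,0,0,0,0,0,0,0,0,0,0,0], "fingers": 1}}

```text
time_s: 6.65
position: [0.5799, 0.2896, 0.1958]
eef_rot: [-1.263, 1.122, -1.122]
ft_force: [-0.0, -0.8, 0.6]
grip_width: 0.0855
```

{"name": "send_rows", "arguments": {"moves": [0,-0.02,0,0,0,0,0,-0.03,0,0,0,0,0,-0.03,0,0,0,0,0,-0.03,0,0,0,0,0.04,0,-0.01,0,0,0,0.04,0,-0.01,0,0,0,0.04,0,-0.01,0,0,0,0.04,0,-0.01,0,0,0,0.04,0,-0.01,0,0,0,0.04,0,0,0,0,0]}}

```text
time_s: 7.65
position: [0.5572, 0.0438, 0.3062]
eef_rot: [-1.263, 1.122, -1.122]
ft_force: [1.3, -0.2, 0.7]
grip_width: 0.0851
```

```bash
python3 - <<'E'
from h import *
T=get_image("top"); np.save("pics/top1.npy",T); save("t1",T,(110,140,240,245),6)
E
python3 d.py .4806 -.1550 .24 13.75
```

```text
pos [0.5589 0.0349 0.3056] t 7.7 f [ 0.0638 -5.9378 -0.4136] w 0.08533442318266334
shift now-axes [ 0.1801  0.0669 -0.0981] shift target-axes [ 0.1659  0.0656 -0.1212] turn deg [ 0.0741 -7.6241  0.3656]
```

View pics/t1.png

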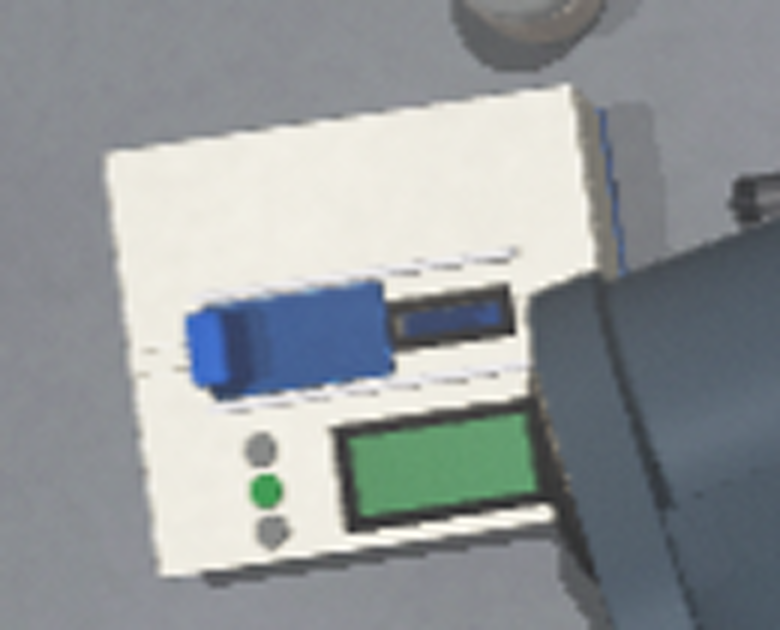

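{"name": "send_rows", "arguments": {"moves": [0.03,0.01,-0.016,0,0,0,0.03,0.01,-0.016,0,0,0,0.03,0.01,-0.016,0,0,0,0.03,0.01,-0.016,0,0,0,0.03,0.01,-0.016,0,0,0,0.03,0.017,-0.018,0,0,0,0,0,0,0,-3.8,0,0,0,0,0,-3.8,0,0,0,0,0,0,0,0,0,0,0,0,0]}}

```text
time_s: 8.7
position: [0.4823, -0.1447, 0.239]
eef_rot: [-1.317, 1.024, -1.024]
ft_force: [0.4, -0.1, 0.8]
grip_width: 0.0851
```

```bash
python3 d.py .4806 -.1550 .167 13.75
python3 - <<'E'
from h import *
T=np.load("pics/top1.npy"); S=get_image("side"); np.save("pics/side1.npy",S); save("r1",S,(150,220,320,384),3.5)
g=T.max(2); m=np.zeros(g.shape,bool); m[186:201,172:199]=True
# dark (rim + inside), excluding bright deck and the lighter blue shutter
hs=cv2.cvtColor(T,cv2.COLOR_RGB2HSV)
for th in(110,135):
    q=m&(g<th); n,l,s,c=cv2.connectedComponentsWithStats(q.astype(np.uint8)); i=1+np.argmax(s[1:,4]); p=np.argwhere(l==i)[:,::-1]
    P=onz("top",p,.11)[:,:2]-[.5861,.2333]; a=.12
    L=P@np.array([[np.cos(a),-np.sin(a)],[np.sin(a),np.cos(a)]])
    print(th,s[i],"local x",np.percentile(L[:,0],[0,50,100])*1e3,"y",np.percentile(L[:,1],[0,50,100])*1e3,L.mean(0)*1e3, cv2.minAreaRect((L*1000).astype(np.float32)))
print(T[188:200,174:198].max(2))
E
```

```text
pos [ 0.4823 -0.1447  0.239 ] t 8.7 f [ 0.3989 -0.0843  0.7971] w 0.08514885285917055
shift now-axes [ 0.0095  0.072  -0.0042] shift target-axes [ 0.0096  0.072  -0.0041] turn deg [-0.0198  0.5166  0.0053]
110 [174 188  22  10 155] local x [-10.18294975   0.05450454   9.84105246] y [-62.48414108 -34.74297808  -8.77039703] [ -0.22266006 -35.2071053 ] ((-0.3387899398803711, -35.637184143066406), (53.6788330078125, 19.759485244750977), 89.24285125732422)
135 [173 187  23  12 188] local x [-10.91088834  -0.14384996  18.04178932] y [-62.48414108 -34.91687452  -8.34823534] [ -0.03606493 -35.0924276 ] ((0.35903167724609375, -34.51769256591797), (55.534000396728516, 27.629575729370117), 81.69026947021484)
[[221 239 238 238 238 239 239 240 240 221 181 166 159 137 115 111  99  88
   82  78  74 225 239 240]
 [219 238 220 181 168 168 140 117 113 101  87  85  82  75  69  71  73  71
   73  70  68 171 217 218]
 [113 108  99  87  85  86  79  71  70  72  72  72  79  87  85  82  90 101
  104  78  69 144 229 215]
 [102  70  71  71  73  79  86  87  86  91 102 103 102 105 105 105 107 126
  129  88  69 109 227 185]
 [107  77  89 100 102 105 107 106 107 107 108 107 109 109 110 126 129 134
  132  95  70  91 226 179]
 [101  86 114 110 107 108 108 108 108 108 109 107 108 107 106 110 129 133
  133  95  71  77 221 175]
 [101  77 114 110 108 107 107 108 109 108 106 107  99  89  88  88  87  81
   77  72  67  71 227 213]
 [108  75 105 106 108 100  90  89  87  82  76  74  73  69  70  72  69  67
   68  68  71  68 226 236]
 [119  81  78  73  73  70  72  69  70  71  70  70  72  69  69  77 118 130
  145 187 228 234 237 239]
 [136  93  72  71  72  70  69  71  77 122 133 144 183 227 232 232 233 233
  234 237 239 238 238 238]
 [171 119 123 133 144 184 227 233 232 234 234 235 237 238 238 239 238 239
  240 240 239 239 238 238]
 [158 164 225 236 235 237 238 238 239 239 239 239 239 239 240 240 239 240
  240 241 241 239 238 237]]
```

View pics/r1.png

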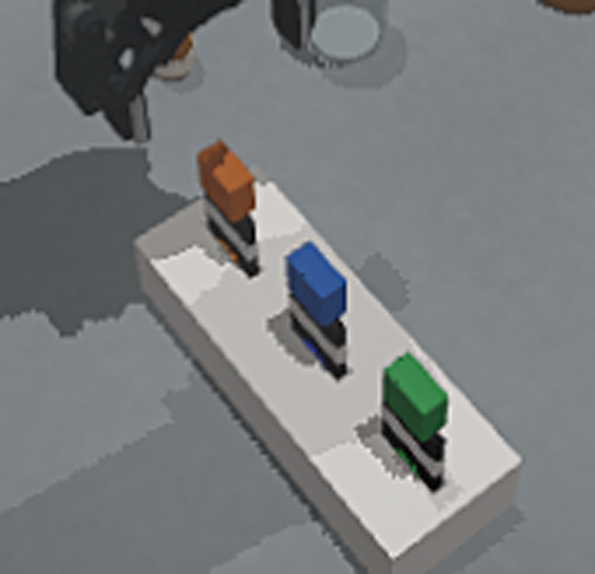

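The fingers are above and beside the amber head (crop 228,185), with the blue paddle (315,285) clear. The slot rim measured 54x20 mm, centred at local (-0.2,-35.3), which matches the model. I'll descend and grip next.

{"name": "send_rows", "arguments": {"moves": [0.0095,0,-0.0042,0,0.5,0,0,0,0,0,0,0,0,0.02,0,0,0,0,0,0.02,0,0,0,0,0,0.02,0,0,0,0,0,0.013,0,0,0,0,0,0,0,0,0,0,0,0,0,0,0,0]}}

```text
time_s: 9.55
position: [0.4807, -0.1553, 0.1662]
eef_rot: [-1.313, 1.029, -1.03]
ft_force: [0.4, -0.7, -0.3]
grip_width: 0.0855
```

{"name": "send_rows", "arguments": {"moves": [0,0,0,0,0,0,0,0,0,0,0,0,0,0,0,0,0,0,0,0,0,0,0,0,0,0,0,0,0,0,0,0,0,0,0,0,0,0,0,0,0,0,0,0,0,0,0,0,0,0,0,0,0,0], "fingers": -1}}

```text
time_s: 10.45
position: [0.4808, -0.1553, 0.1663]
eef_rot: [-1.313, 1.029, -1.03]
ft_force: [0.5, -0.7, 5.1]
grip_width: 0.0148
```

```bash
python3 d.py .4806 -.1550 .260 13.75
```

```text
pos [ 0.4808 -0.1553  0.1663] t 10.45 f [ 0.4833 -0.7224  5.0578] w 0.014815659971152986
shift now-axes [-0.0003 -0.0937 -0.    ] shift target-axes [-0.0003 -0.0937 -0.0001] turn deg [-0.0534  0.0748  0.0326]
```

{"name": "send_rows", "arguments": {"moves": [0,-0.008,0,0,0,0,0,-0.012,0,0,0,0,0,-0.016,0,0,0,0,0,-0.018,0,0,0,0,0,-0.02,0,0,0,0,0,-0.02,0,0,0,0,0,-0.02,0,0,0,0,0,-0.018,0,0,0,0,0,-0.012,0,0,0,0,0,0,0,0,0,0]}}

```text
time_s: 11.45
position: [0.4808, -0.1553, 0.3117]
eef_rot: [-1.313, 1.027, -1.032]
ft_force: [0.6, -0.2, -1.2]
grip_width: 0.015
```

```bash
python3 d.py .5905 .1985 .310 6.88
```

```text
pos [ 0.4808 -0.1553  0.3117] t 11.45 f [ 0.6342 -0.2383 -1.2373] w 0.014988606786453142
shift now-axes [-0.3173  0.0015  0.191 ] shift target-axes [-0.3381  0.0017  0.1513] turn deg [-0.1479  6.9348  0.1051]
```

{"name": "send_rows", "arguments": {"moves": [0,0,0,0,3.4,0,0,0,0,0,3.5,0,-0.02,0,0.009,0,0,0,-0.035,0,0.016,0,0,0,-0.04,0,0.018,0,0,0,-0.04,0,0.018,0,0,0,-0.04,0,0.018,0,0,0,-0.04,0,0.018,0,0,0,-0.035,0,0.016,0,0,0,-0.03,0,0.014,0,0,0]}}

```text
time_s: 12.45
position: [0.5723, 0.1402, 0.3086]
eef_rot: [-1.266, 1.12, -1.117]
ft_force: [0.1, -1.1, -1.3]
grip_width: 0.0148
```

{"name": "send_rows", "arguments": {"moves": [-0.028,0.001,0.012,0,0,0,-0.02,0,0.008,0,0,0,-0.01,0,0.004,0,0,0,0,0,0,0,0,0,0,0,0,0,0,0,0,0,0,0,0,0]}}

```text
time_s: 13.05
position: [0.5896, 0.1966, 0.3086]
eef_rot: [-1.264, 1.121, -1.122]
ft_force: [0.3, 0.4, -0.4]
grip_width: 0.015
```

```bash
python3 d.py .5905 .1985 .310 6.88
python3 - <<'E'
from h import *
from m2 import ph
np.set_printoptions(precision=4,suppress=True)
T=get_image("top");S=get_image("side"); np.save("pics/top2.npy",T); np.save("pics/side2.npy",S)
save("s2",S,(140,40,270,165),4.8)
E
```

```text
pos [0.5896 0.1966 0.3086] t 13.05 f [ 0.3016  0.391  -0.4328] w 0.01496090360922322
shift now-axes [-0.0018 -0.0014  0.0011] shift target-axes [-0.0018 -0.0014  0.0011] turn deg [ 0.0348 -0.0895  0.0832]
```

View pics/s2.png

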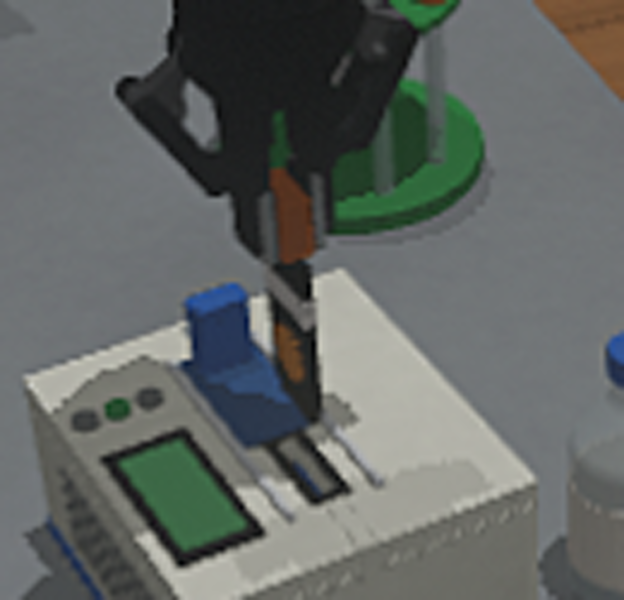

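The paddle hangs upright above the slot. The band is at crop (290,300), the foot at (315,415) and the open slot at (310,470). Next I'll check the blade's position against the model in this image.

Run:
```python
from h import *
np.set_printoptions(precision=1,suppress=True,linewidth=200)
S=np.load("pics/side2.npy"); a=.12
c=np.array([.5896,.1966]); X=np.array([np.cos(a),np.sin(a)]);Y=np.array([-X[1],X[0]]); f=.3086-.1613
for z in(12,20,40,57,58,72,90):
    for sx,sy,n in((-1,1,"L"),(-1,-1,"M"),(1,-1,"Rt")):
        hx,hy=(.003,.020); P=np.r_[c+sx*hx*X+sy*hy*Y,f+z/1000]; print(z,n,proj("side",[P])[0],end="  ")
    print()
print("foot corners",proj("side",[np.r_[c+sx*.002*X+sy*.017*Y,f] for sx,sy in((-1,1),(-1,-1),(1,-1))]))
d=1e-3; p0=proj("side",[np.r_[c,.2]])[0]; print("px per mm +Y",proj("side",[np.r_[c+d*Y,.2]])[0]-p0,"+X",proj("side",[np.r_[c+d*X,.2]])[0]-p0,"z",proj("side",[np.r_[c,.201]])[0]-p0)
print("cols 192..212"); 
for r in range(88,131,1): print(r,S[r,192:212].max(1), )
```

```text
12 L [196.7 116.5]  12 M [204.9 126.2]  12 Rt [207.3 125.3]  
20 L [196.4 113.6]  20 M [204.6 123.3]  20 Rt [207.1 122.4]  
40 L [195.7 106.3]  40 M [204.  115.9]  40 Rt [206.5 115. ]  
57 L [195.1  99.9]  57 M [203.5 109.5]  57 Rt [206.  108.6]  
58 L [195.1  99.5]  58 M [203.4 109.1]  58 Rt [206.  108.2]  
72 L [194.5  94.2]  72 M [203.  103.7]  72 Rt [205.5 102.8]  
90 L [193.8  87.2]  90 M [202.4  96.6]  90 Rt [205.   95.7]  
foot corners [[198.1 121.3]
 [205.  129.5]
 [206.7 128.9]]
px per mm +Y [-0.2 -0.2] +X [ 0.4 -0.1] z [-0.  -0.4]
cols 192..212
88 [34 34 62 76 77 59 73 85 83 83 84 83 93 73 80 70 45 51 61 61]
89 [ 36  33  52  72  78  58  73  86  83  83  83  83  94  68  76  92 105 109 108 110]
90 [ 33  32  52  71  79  59  74  85  84  84  84  82  94  77  77  85 112 122 108 101]
91 [ 30  31  43  68  77  64  73  86  84  83  82  82  92  72  61  82 110 117 118 116]
92 [ 49  26  41  65  77  64  72  86  84  85  84  91  95  94 114 122 117 113 114 116]
93 [ 98  54  61  74  76  64  75  88  87  88  88  96  96 111 121 117 115 114 115 115]
94 [120 116  88  68  75  63  50  82  82  57  33  
[... 2426 characters left out ...]
111 162 183]
123 [ 74  73  74  71  68 100 110 114  88  49  40  40  41  39  31 118 124 118 113 163]
124 [ 73  73  74  73  74  71  72  73  77  67  43  40  41  40  31 111 123 120 117 114]
125 [ 75  75  74  76  75  74  75  75  76  80  58  40  41  38  43  88 118 122 121 119]
126 [ 75  76  74  75  75  76  75  75  76  78  73  51  39  38  57  96 118 120 122 120]
127 [ 75  76  75  74  74  76  75  76  76  77  79  66  42  29  62 100 116 118 118 118]
128 [ 75  74  74  75  75  75  76  77  79  77  73  75  71  79 103  97 106 112 133 118]
129 [ 75  74  75  76  76  78  76  74  74  63  49  71 112 130 130 116  92 115 168 148]
130 [ 75  74  78  75  75  75  65  54  49  47  39  61 111 126 124 120 102 113 162 178]
```

```bash
python3 - <<'E'
from h import *
from m2 import ph
np.set_printoptions(precision=1,suppress=True,linewidth=200)
print("rim corners -x-y,+x-y",proj("side",[ph((-.0099,-.062,.11)),ph((.0099,-.062,.11))]))
print("deck corners",proj("side",[ph((-.09,-.1,.11)),ph((.09,-.1,.11)),ph((.09,.1,.11)),ph((-.09,.1,.11))]))
S=np.load("pics/side0.npy"); print(S[108:152:1,253-0:254].max(2).T)
g=S.max(2)
E
python3 - <<'E'
import sys; sys.path.insert(0,'.')
import os; os.chdir('.')
from h import *
np.set_printoptions(precision=1,suppress=True,linewidth=200)
S=np.load("pics/side2.npy")
print("cols 196..217")
for r in range(130,150): print(r,S[r,196:218].max(1))
E
```

```text
rim corners -x-y,+x-y [[205.1 145.5]
 [212.9 142.5]]
deck corners [[179.8 168.3]
 [252.  140. ]
 [211.1  95.7]
 [144.4 118.7]]
[[116 117 117 117 116 116 117 117 117 116 117 116 115 115 115 116 117 119 117 117 116 116 114 115 115 115 116 116 116 116 117 117 117 117 117 117 117 117 118 117 117 118 117 118]]
cols 196..217
130 [ 75  75  65  54  49  47  39  61 111 126 124 120 102 113 162 178 181 180 179 177 178 179]
131 [ 58  45  47  63  80  72  43  31  56 110 119 115 146 106 109 157 174 179 179 179 179 180]
132 [ 38  40  74 102 106  94  59  39  32  73 151 152 184 158 142 113 154 174 178 180 180 180]
133 [ 35  41  88 104 101 102  85  57  39  29 164 194 189 184 188 148 111 162 174 179 180 180]
134 [ 61  34  49  86 101 101 102  87  64  38  33 158 188 185 183 189 109 121 172 176 180 181]
135 [107  53  31  50  86  92  98 102  94  58  33  39 162 187 184 185 150  88 146 174 178 180]
136 [130  88  43  32  52  68  87 100 101  83  46  30  82 162 185 184 188 154 101 153 175 178]
137 [125 117  68  36  34  56  82  89  98 103  68  40  30  80 171 184 183 188 154 113 153 168]
138 [120 122 102  63  38  3
[... 400 characters left out ...]
2  61  37  28  54  53 120 160 164 165 165]
143 [110 165 175 179 182 190 165  86  36  37  46  34  39  59 116 126 134 164 166 163 163 162]
144 [115 141 173 178 182 185 186 146  70  26  37  84 123 134 169 164 162 166 164 162 162 162]
145 [153  99 147 167 180 178 166 169 135 119 124 153 157 167 165 164 153 150 161 163 163 162]
146 [187 152 110 134 158 160 161 163 167 169 169 174 141 151 162 163 163 144 157 162 164 163]
147 [177 179 143 105 107 137 159 161 161 162 162 163 155 143 159 162 163 163 160 161 163 162]
148 [163 160 166 136 104 135 159 161 160 161 161 161 162 153 159 162 163 162 162 161 162 162]
149 [163 161 163 167 147 160 162 160 160 159 160 161 162 163 161 155 161 163 162 163 157 164]
```

In the side view the paddle and the slot rim share the same small calibration offset, about (-0.2,-0.6) px. They line up with each other, so I'll centre and descend in stages.

{"name": "send_rows", "arguments": {"moves": [-0.0018,0,0.0011,0,0,0,0,0.01,0,0,0,0,0,0.01,0,0,0,0,0,0.008,0,0,0,0,0,0.004,0,0,0,0,0,0,0,0,0,0]}}

```text
time_s: 13.75
position: [0.5901, 0.2002, 0.2757]
eef_rot: [-1.266, 1.121, -1.119]
ft_force: [0.2, 0.2, -1.1]
grip_width: 0.0153
```

{"name": "send_rows", "arguments": {"moves": [0,0.004,0,0,0,0,0,0.004,0,0,0,0,0,0.004,0,0,0,0,0,0.003,0,0,0,0,0,0,0,0,0,0]}}

```text
time_s: 14.25
position: [0.5905, 0.2, 0.2615]
eef_rot: [-1.265, 1.12, -1.12]
ft_force: [-0.1, -0.3, -2.1]
grip_width: 0.0155
```

```bash
python3 d.py .5905 .1985 .2063 6.88
```

```text
pos [0.5905 0.2    0.2615] t 14.25 f [-0.1456 -0.3107 -2.0945] w 0.015487296173514787
shift now-axes [ 0.0014  0.0552 -0.0001] shift target-axes [ 0.0015  0.0552 -0.0001] turn deg [0.0153 0.0331 0.0497]
```

{"name": "send_rows", "arguments": {"moves": [0.0014,0,0,0,0,0,0,0.003,0,0,0,0,0,0.003,0,0,0,0,0,0.003,0,0,0,0,0,0,0,0,0,0]}}

```text
time_s: 14.75
position: [0.5903, 0.1989, 0.2522]
eef_rot: [-1.265, 1.12, -1.119]
ft_force: [0.7, 0.4, -1.1]
grip_width: 0.0149
```

{"name": "send_rows", "arguments": {"moves": [0,0.004,0,0,0,0,0,0.006,0,0,0,0,0,0.006,0,0,0,0,0,0.006,0,0,0,0,0,0.006,0,0,0,0,0,0.006,0,0,0,0,0,0,0,0,0,0,0,0,0,0,0,0]}}

```text
time_s: 15.55
position: [0.5906, 0.1991, 0.2188]
eef_rot: [-1.264, 1.12, -1.12]
ft_force: [0.8, -0.0, -2.0]
grip_width: 0.015
```

```bash
python3 d.py .5905 .1985 .2063 6.88
python3 - <<'E'
from h import *
S=get_image("side"); np.save("pics/side3.npy",S); save("s3",S,(170,70,250,160),7)
E
```

```text
pos [0.5906 0.1991 0.2188] t 15.55 f [ 0.8465 -0.0364 -1.9915] w 0.015032166635915044
shift now-axes [ 0.0005  0.0125 -0.0002] shift target-axes [ 0.0005  0.0125 -0.0002] turn deg [0.0053 0.0452 0.0014]
```

View pics/s3.png

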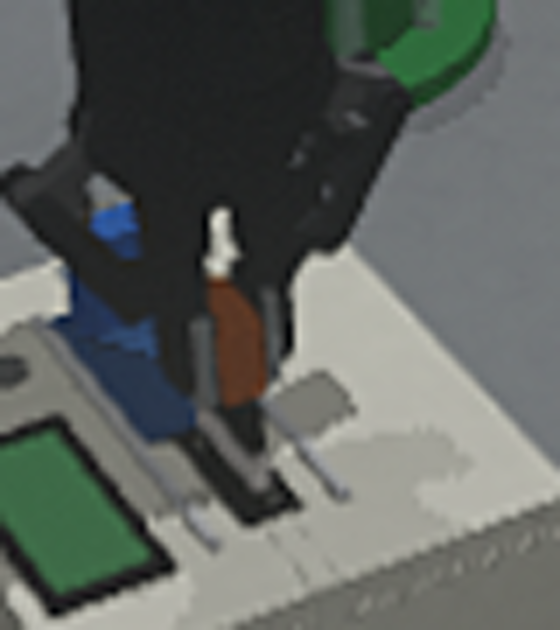

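The blade is inside the slot with no contact force. The white band (crop 240,455) sits just above the rim, as predicted. I'll lower it the last 12.5 mm.

{"name": "send_rows", "arguments": {"moves": [0.0005,0.004,0,0,0,0,0,0.004,0,0,0,0,0,0.003,0,0,0,0,0,0.0015,0,0,0,0,0,0,0,0,0,0,0,0,0,0,0,0,0,0,0,0,0,0,0,0,0,0,0,0]}}

```text
time_s: 16.4
position: [0.5907, 0.1986, 0.2066]
eef_rot: [-1.264, 1.119, -1.12]
ft_force: [-0.6, 0.5, -0.3]
grip_width: 0.0148
```

```bash
python3 d.py .5905 .1985 .2063 6.88
python3 - <<'E'
from h import *
from m2 import ph
np.set_printoptions(precision=1,suppress=True,linewidth=200)
S=get_image("side"); np.save("pics/side4.npy",S); save("s4",S,(185,95,225,150),11)
print("model: band top/deck line, face -x at y+20,0,-20:"); 
for z in(.11,.117): print(z,proj("side",[ph((-.003,-.035+y,z)) for y in(.02,0,-.02)]).tolist())
print("cols 196..214")
for r in range(122,146): print(r,S[r,196:215].max(1))
E
```

```text
pos [0.5907 0.1986 0.2066] t 16.4 f [-0.6126  0.4861 -0.344 ] w 0.014793566715674058
shift now-axes [ 0.      0.0003 -0.0002] shift target-axes [ 0.      0.0003 -0.0002] turn deg [-0.0202  0.0419  0.0011]
model: band top/deck line, face -x at y+20,0,-20:
0.11 [[198.41433923428457, 132.98050691716753], [202.3431925750669, 137.79381207859586], [206.36116266441172, 142.71608432141113]]
0.117 [[198.18002604831017, 130.61978447917738], [202.12338120706343, 135.42789303314748], [206.1566625383073, 140.3455086524322]]
cols 196..214
122 [ 39  41  71  81  64  68  89  90  87  87  87  90  65  79  66  34  97 180 187]
123 [ 39  40  71  81  71  67  86  88  86  86  88  91  59  77  64  30 118 187 177]
124 [ 40  35  71  79  75  64  85  89  86  87  88  92  63  76  63  27 135 177 131]
125 [ 39  35  70  81  82  57  83  89  87  87  86  91  69  76  73  60 100 119 119]
126 [ 40  36  67  78  81  57  84  89  88  87  88  89  71  75  93 109 125 124 122]
127 [ 42  36  60  78  81  61  84  89  87  86  87  88  74  82  91 121 125 122 122]
128 [ 40  37  57  77  81  64  85  88  88  87  87  91  73  86  94 120 123 122 
[... 698 characters left out ...]
 74  40  36  35  29  74 155 168 167 171 137]
138 [125 117  89  55  35  37  85 105  99  60  32  58  45  27 104 168 169 167 172]
139 [125 121 109  88  55  33  46  87 106  88  72  96  77  41  21 140 170 168 167]
140 [115 103  99 103  89  49  31  48  87 105 111 110 103  64  34  28 144 170 167]
141 [ 89  94  96  98 100  69  35  32  51  92 114 116 105  69  40  27  66 139 164]
142 [101 124 114  94 128 136  87  40  31  63  97 102  70  36  26  54  52 121 162]
143 [115 159 151 131 166 177 152  77  31  31  52  31  35  57 117 128 135 166 168]
144 [109 131 160 165 168 169 174 142  68  23  34  82 124 136 171 167 164 168 166]
145 [138  96 137 158 164 166 167 173 137 121 125 155 159 168 168 166 155 152 163]
```

View pics/s4.png

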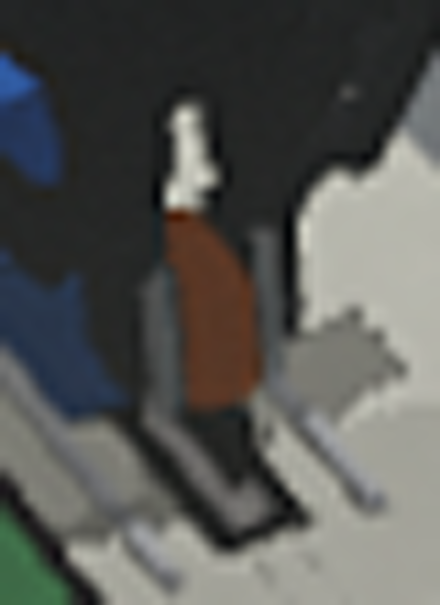

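Run:
```python
from h import *
np.set_printoptions(precision=4,suppress=True)
T=np.load("pics/top1.npy"); h=cv2.cvtColor(T,cv2.COLOR_RGB2HSV).astype(int); m=(h[...,0]>=105)&(h[...,0]<=122)&(h[...,1]>140)&(h[...,2]>170); m[:185]=0;m[210:]=0;m[:,:135]=0;m[:,160:]=0
p=np.argwhere(m)[:,::-1].mean(0); k=onz("top",[p],.153)[0]; a=.12
print(m.sum(),p,"knob local",np.array([[np.cos(a),np.sin(a)],[-np.sin(a),np.cos(a)]])@(k[:2]-[.5861,.2333]))
s=manip.read_state(); print(s["time_s"],s["position"],s["ft_force"],s["wrist_torque"],s["joint_vel"])
print(order.hand_in())
```

```text
60 [143.9    197.5667] knob local [0.0002 0.0544]
16.45 [0.5907 0.1986 0.2066] [-0.7509 -0.1327 -0.7219] [-0.0094 -0.0389 -0.0354] [ 0.001   0.0008 -0.0017 -0.0014  0.0001 -0.0009 -0.0007]
the job is handed in; nothing more can be done
None
```

I slid the shutter to its stop, then lifted the amber paddle out of the rack. It now hangs upright through the slot with its white band at deck height, still held in the gripper. I handed the job in at 16.45 s.

- **Shutter:** The last push rose to about 12 N with almost no movement. A top picture put the knob at 54.4 mm open, against 55 mm nominal, which is within measurement error.
- **Paddle position:** The gripper stood within 0.4 mm of its target in all three axes. In the side view the band's top edge matched the 7 mm above the deck that a centred band should show, to roughly half a millimetre.
- **Contact:** Forces at rest were under 1 N, about the paddle's own weight, and the joints were still. There was no sign of it pressing on the photometer.
- **Disagreements:** The side view read about 0.6 px high for both the photometer and the paddle. I treated that as calibration error. On the first descent I overshot by 1.4 mm along the slot and corrected it with no contact felt.
- **Not checked:** I took no final picture of the other two paddles or the glassware. The arm never went near the glassware, and both other paddles were in the rack just before I gripped the amber one.

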